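Close the LED controller box and set its lid screw

ROBOT

A 7-joint arm with a two-finger parallel gripper is mounted at the origin on the work surface. World frame = base frame: x ahead of the robot, y to its left, z up, the work surface at z = 0. Lengths are in m, angles in rad, forces in N, time in s.
With the tool pointing down it reaches from about 0.4 to 0.925 m from the base axis. Payload 4.1 kg.
Tool frame: the origin (TCP) lies at the very end of the fingers, on their centre line; the grasp point (between the pads) lies 19 mm behind it; z points along the fingers, y is the direction in which the jaws open and shut (so a half turn about z gives the same grasp; the last joint's range is limited). The gripper opens to 85 mm and grips with 20 to 120 N. Pads are 22 mm wide; open, the fingers measure 114 mm over their backs; the gripper's body (76 mm by 85 mm) begins 54 mm behind the grasp point. The pads swing forward as they close: fully open they stand 13 mm farther back than shut.
Start: joints at [1.213, 0.398, 0.045, 1.537, -0.019, 1.207, -0.051], TCP at [0.166, -0.628, 0.206] pointing down, gripper open.
Joint ranges: [-2.82, 2.82], [-0.49, 2.23], [-1.37, 1.46], [0, 2.46], [-1.36, 4.5], [0.23, 2], [-2.94, 2.94]. Speed limits (rad/s): [2.57, 2.57, 3.14, 3.14, 3.14, 3.14, 3.14].

INTERFACE

Orientations are given as a rotation vector (axis times angle).
In Python, from cell import arm, fingers, planner, monitor, eyes, order gives the robot as it stands. Calls block until the motion is done:
- arm.move_pose(position, orientation): joint-space move of the TCP to a pose.
- arm.movel(position, feed=0.15, orientation=None, contact_N=None): straight line of the TCP; orientation=None keeps the orientation; feed is the mean speed in m/s. With contact_N (N) it stops when the force on the tool has changed by that much, and returns True; else False.
- arm.move_j(angles): joint-space move.
- fingers.let_go() and fingers.close(): open the fingers fully, or close them until they stop; the grip force is fixed at half the most.
- arm.sleep(seconds).
- planner.inverse_kinematics(position, orientation): joint angles nearest the present ones, or None.
- monitor.state(): the state.
- eyes.snapshot(name): name is "side" or "top" or "wrist"; returns a dict with "frame" (420x560x3 uint8, red, green, blue), "depth" (420x560 float32, m along the optical axis (not along the pixel's ray), 0 where there is no reading), "K" (3x3 intrinsics, pixels), "R" (3x3) and "t" (3): a world point X has camera coordinates R X + t; the wrist camera has in their place "hand_eye" (4x4, takes a point from camera to tool coordinates, whose origin is the TCP and whose axes are the flange's). Camera axes: x right, y down, z forward; pixel columns grow to the right and rows downward; lengths in m; the calibration is good to about 2 mm. The wrist camera is an equidistant fisheye: a pixel r from the principal point sees the ray r / f radians off the axis. A picture is of the moment at which its call begins: read the wrist's pose just before it.
A pose or a line that the arm cannot do raises arm.IKError and nothing moves.
- order.job_done(): hands the job in, once; it reports no verdict.
The state is a dict: "time_s": time; "qpos": joint angles; "dq": joint speeds; "effort": joint torques, N m; "eef_pos": TCP position; "orientation": TCP orientation; "force": force on the tool from outside, world axes, zero at the start; "moment": the same for the moment, N m; "width": opening from 0.0 (shut) to 1.0 (fully open).
Only numpy, scipy, OpenCV 4.12 (cv2) and the standard library are available. Lean on these libraries where they do the work, as an engineer would, in place of code of your own. Each camera call takes 0.05 s, during which the arm holds its last target. There are 200 camera calls.

TASK

The power module is already in the controller box with the green hinged lid: close the lid fully, then turn the orange thumbscrew on it clockwise until it seats, and back it off a quarter turn so that the seal is not crushed. Finish still gripping the thumbscrew with the fingers, holding it at that setting: do not let go. Leave the other things on the bench where they are.

Things in the scene. Friction and masses are not known exactly. Their poses are not given: they have to be found in the camera images.
- enclosure: the black controller box, 160 x 200 x 54 mm, fixed on an aluminium plate 200 x 240 x 6 mm that is fast to the bench. Origin: on the bench under its centre; z up; -x is the box's front (the side of the lid's free edge), +x its hinge side, y along the hinge. The closed lid's top face is 68.5 mm above the bench
- lid (a joint): opening angle of the green lid (160 mm from hinge to free edge, 200 mm wide, 8 mm thick): 0 = fully shut, about 0.7 to 1.15 at the start, stop at 1.5. The hinge is stiff: the lid stays where it is left, and takes about 1.5 to 3 N at the free edge to push shut
- lid_hinge (a point): the middle of the lid's hinge line, at the level of the lid's underside (60.5 mm above the bench). The hinge line is along the box's y
- lid_edge (a point): the middle of the lid's free edge, on its outer (top) face; the point moves with the lid, its x points from free edge to hinge, y along the edge, z out of the lid's outer face
- screw (a joint): turn of the thumbscrew in rad: grows clockwise as seen from above; it seats against a hard stop at 4.00 (start: 1.3 to 2.6). It stays where it is left (friction about 0.06 N m). At 0 the bar lies along the box's x, and so turns away clockwise; a white mark lies on one half of the bar (the front half at 0). The flange under it is 68 mm across
- screw_grip (a point): point on the orange thumbscrew's axis, at the height to grip it, 37 mm above the lid's top face, 125 mm from the hinge line, half-way along it. The screw is a bar 42 mm long, 14 mm thick (its top is 7 mm above this point) on a disc 44 mm across, whose top is 14 mm above the lid. The point turns with it: x along the bar, y across the flats to grip, z along the axis
- module_center (a point): the aluminium power module lying loose in the box, 75 x 100 x 24 mm; its centre
- tape_mid (a point): the black roll of tape, 100 mm across, 48 mm high; centre, half-way up
- driver_grip (a point): the screwdriver with red handle, about 0.2 m long, lying flat; a point on its handle
- adapter_mid (a point): the small orange USB adapter, 65 x 22 x 12 mm, behind the enclosure; centre
- mug_mid (a point): the black mug, 82 mm across, 95 mm high; centre, half-way up
- shell_mid (a point): the loose open green plastic shell, 120 x 90 x 35 mm; centre, half-way up
- scissors_mid (a point): the scissors, about 180 mm long, lying flat; the pivot
There are look-alikes about, which are no part of the job. Of the things like the part that bears module_center, leave any that is blue or pink; of the rest the smaller one is meant.

How it is judged:
By the outcome, as a careful person would: the job done as asked, in the order asked, and still so for the second after the job is handed in, while the arm keeps its last pose, push and grip.
It also fails if it takes over 72 s, if anything falls off the work surface, if the arm or the gripper's body presses on something with over 40 N, if the wrist force passes 120 N, or if a joint passes its speed limit or range.

## Working session

There is one attempt and no reset: what is moved stays moved. The work goes in short steps, each a Python script; the robot and the scene stay as the last script left them, time stands still between calls to the robot, and variables do not carry over. Pictures are saved under pics/ and viewed, about 8 in all and at most 12, crops included, and the job is handed in when it is done.

```bash
ls; mkdir -p pics; python3 - <<'E'
from cell import arm,fingers,planner,monitor,eyes,order
import numpy as np,cv2
s=monitor.state(); print(s)
for n in("top","side"):
    d=eyes.snapshot(n); np.savez(f"pics/{n}0.npz",**d); cv2.imwrite(f"pics/{n}0.png",d["frame"][:,:,::-1])
    print(n,d["K"],d["R"],d["t"])
E
```

```text
pics
{'time_s': 0.0, 'qpos': array([ 1.21298942,  0.39919925,  0.04497961,  1.53790906, -0.01872934,
        1.20689352, -0.05066775]), 'dq': array([-3.19160879e-04, -4.88453188e-05,  3.20761748e-05, -1.82850821e-03,
        2.41020076e-03,  8.59546670e-04, -2.13289868e-04]), 'effort': array([-6.12326839e-04, -4.75123072e+01,  1.36420168e+00, -2.54217929e+01,
        1.15259952e-02,  9.62217688e-03,  8.19908280e-06]), 'eef_pos': array([ 0.16623224, -0.62766098,  0.2049448 ]), 'orientation': array([-3.11334682e+00, -4.05432050e-01,  5.41208422e-04]), 'force': array([0.85476302, 0.78683095, 0.26525553]), 'moment': array([0.01456922, 0.04023935, 0.00107117]), 'width': 0.998913001176956}
top [[427.22074618   0.         283.45538822]
 [  0.         427.22074618 210.86630377]
 [  0.           0.           1.        ]] [[ 0.01577225 -0.99987275 -0.00239037]
 [-0.99802703 -0.01559774 -0.06081738]
 [ 0.06077236  0.00334488 -0.99814605]] [-0.00933104  0.48991141  1.11608124]
side [[450.87320199   0.         281.1619511 ]
 [  0.         450.87320199 209.55262437]
 [  0.           0.           1.        ]] [[ 0.99986047 -0.005366    0.01581911]
 [ 0.00795226 -0.67990298 -0.73325895]
 [ 0.01469013  0.73328244 -0.67976545]] [-0.49366107  0.06712967  1.44813837]
```

View pics/top0.png

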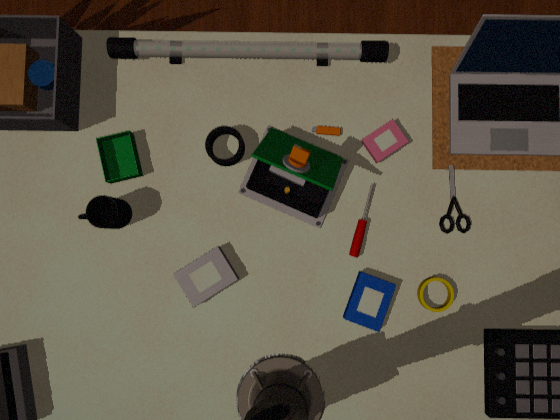

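View pics/side0.png

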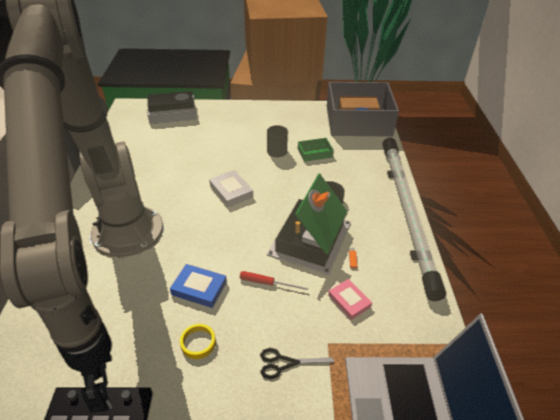

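The top view shows the enclosure at about (295,178), with its green lid open, hinge on the far side and the orange screw at (299,156). The side view shows the lid at (322,215) and the screw at (320,198).

Possible mix-ups:
- **Orange:** the screw at (299,156) or the USB adapter at (327,130).
- **Green:** the lid at (299,160) or the loose shell at (120,156).
- **Modules:** grey in the box at (290,175), large grey at (206,275), blue at (370,300) or pink at (385,141). The module isn't handled in this job.

I choose the green lid on the black box and the orange screw on it.

```bash
cat > meas.py <<'E'
import numpy as np,cv2
def cloud(d):
    K,R,t,z=d["K"],d["R"],d["t"],d["depth"]
    v,u=np.mgrid[:z.shape[0],:z.shape[1]]
    P=np.dstack([(u-K[0,2])/K[0,0]*z,(v-K[1,2])/K[1,1]*z,z])
    return (P-t)@R            # R^T (P - t)
def masks(d):
    h=cv2.cvtColor(d["frame"],cv2.COLOR_RGB2HSV); ok=d["depth"]>0
    H,S,V=h[...,0].astype(int),h[...,1].astype(int),h[...,2].astype(int)
    return dict(green=ok&(H>45)&(H<85)&(S>110)&(V>25),orange=ok&(H>4)&(H<18)&(S>150)&(V>110),dark=ok&(V<50)&(S<120))
E
python3 - <<'E'
import numpy as np,cv2
from meas import *
big=[]
for n in("top","side"):
    d=dict(np.load(f"pics/{n}0.npz")); X=cloud(d); m=masks(d)
    box=np.zeros(X.shape[:2],bool)
    (r0,r1,c0,c1)=(115,235,230,360) if n=="top" else (165,275,265,360)
    box[r0:r1,c0:c1]=1
    g=X[cv2.erode((m["green"]&box).astype(np.uint8),np.ones((3,3)))>0]
    g=g[(g[:,2]>.05)]
    c=np.median(g,0)
    for _ in range(4):
        U,S,Vt=np.linalg.svd(g-g.mean(0),full_matrices=False); nrm=Vt[2]*np.sign(Vt[2][2]); e=(g-g.mean(0))@nrm; g=g[abs(e)<max(2*e.std(),.003)]
    print(n,"lid n",nrm,"th",np.arccos(nrm[2]),"c",g.mean(0),"rms",e.std(),len(g))
    h=np.array([nrm[0],nrm[1],0]);h/=np.linalg.norm(h); y=np.cross([0,0,1],h)
    a=np.c_[(g-g.mean(0))@y,(g-g.mean(0))@np.cross(y,nrm)]
    print(" yaw from n",np.arctan2(h[1],h[0])," extents y",np.percentile(a[:,0],[.5,99.5]),"x",np.percentile(a[:,1],[.5,99.5]),"z",np.percentile(g[:,2],[.5,99.5]))
    print(" minrect",cv2.minAreaRect(a.astype(np.float32)*1000))
    o=X[m["orange"]&box]; o=o[o[:,2]>.06]
    print(" orange",np.median(o,0),len(o))
    if n=="top":
        pl=box&(d["depth"]>0)&(X[...,2]<.03)&(X[...,2]>-.02)
        k=m["dark"]&box&(X[...,2]>.045)&(X[...,2]<.075); q=X[k]
        print(" dark rim",len(q),cv2.minAreaRect((q[:,:2]*1000).astype(np.float32)))
        print(" bench z",np.median(X[300:320,280:320,2]))
    img=d["frame"][r0:r1,c0:c1,::-1]; img=cv2.resize(cv2.convertScaleAbs(img,alpha=1.5),None,fx=4,fy=4,interpolation=cv2.INTER_CUBIC); big.append(img[:480,:400 if n=="side" else 520])
H=480; big=[cv2.copyMakeBorder(b,0,H-b.shape[0],0,0,cv2.BORDER_CONSTANT) for b in big]
o=np.hstack(big)[:, :800];print([b.shape for b in big]); cv2.imwrite("pics/crop0.png",cv2.resize(np.hstack(big),(800,int(480*800/np.hstack(big).shape[1]))))
E
```

```text
top lid n [ 0.70596173 -0.29265952  0.64495615] th 0.8698304195824756 c [ 0.61194047 -0.0378274   0.13502094] rms 0.0009561271311994539 1722
 yaw from n -0.3929899429108757  extents y [-0.0958118   0.09473537] x [-0.07215133  0.07741515] z [0.07544708 0.1901674 ]
 minrect ((-0.3225555419921875, 2.9831695556640625), (153.8125, 193.46929931640625), 89.46778106689453)
 orange [ 0.60619617 -0.03336771  0.18587728] 243
 dark rim 265 ((606.4756469726562, 19.268234252929688), (299.2430419921875, 165.65232849121094), 67.99000549316406)
 bench z 0.0004713193342092416
  return _methods._mean(a, axis=axis, dtype=dtype,
  ret = um.true_divide(
<stdin>:13: RuntimeWarning: Mean of empty slice.
Traceback (most recent call last):
IndexError: index 2 is out of bounds for axis 0 with size 0
```

```bash
sed -i 's/(S>110)&(V>25)/(S>60)\&(V>25)/' meas.py
python3 - <<'E'
import numpy as np,cv2
from meas import *
big=[]
for n in("top","side"):
    d=dict(np.load(f"pics/{n}0.npz")); X=cloud(d); m=masks(d)
    box=np.zeros(X.shape[:2],bool)
    (r0,r1,c0,c1)=(115,235,230,360) if n=="top" else (165,275,265,360)
    box[r0:r1,c0:c1]=1
    img=d["frame"][r0:r1,c0:c1,::-1]; img=cv2.resize(cv2.convertScaleAbs(img,alpha=1.4),(400,int(400*img.shape[0]/img.shape[1])),interpolation=cv2.INTER_CUBIC); big.append(img)
    if n=="side": print(cv2.cvtColor(d["frame"],cv2.COLOR_RGB2HSV)[[205,225,230],[335,330,315]], X[[205,225,230],[335,330,315]])
    g=X[(m["green"]&box)]; g=g[(g[:,2]>.05)]
    if len(g)<50: print("few"); continue
    for _ in range(5):
        nrm=np.linalg.svd(g-g.mean(0),full_matrices=False)[2][2]; nrm*=np.sign(nrm[2]); e=(g-g.mean(0))@nrm; g=g[abs(e)<max(2*e.std(),.003)]
    h=np.array([nrm[0],nrm[1],0]);h/=np.linalg.norm(h); y=np.cross([0,0,1],h); x=np.cross(y,nrm); mu=g.mean(0)
    a=np.c_[(g-mu)@y,(g-mu)@x]
    r=cv2.minAreaRect(a.astype(np.float32)*1000); C=mu+y*r[0][0]/1e3+x*r[0][1]/1e3
    lo,hi=np.percentile(a[:,1],[.3,99.7])
    print(n,len(g),"th %.3f yaw %.3f"%(np.arccos(nrm[2]),np.arctan2(h[1],h[0])),"rms",e.std(),"rect",r,"C",C,"hinge",C+.08*x-.008*nrm,"edge",mu+lo*x+y*r[0][0]/1e3,"hi",mu+hi*x)
    o=X[m["orange"]&box]; o=o[o[:,2]>.06]
    print(" orange",np.median(o,0),len(o)); 
    for w in((300,340,280,340),(160,190,200,260)) if n=="top" else((300,320,300,340),(160,175,340,370)): print(" bench z",np.median(X[w[0]:w[1],w[2]:w[3],2]))
H=max(b.shape[0] for b in big); cv2.imwrite("pics/crop0.png",np.hstack([cv2.copyMakeBorder(b,0,H-b.shape[0],0,0,cv2.BORDER_CONSTANT) for b in big]))
E
```

```text
top 2186 th 0.870 yaw -0.393 rms 0.0009662309524477041 rect ((0.5433273315429688, 3.5583572387695312), (163.6842803955078, 198.7646026611328), 89.98505401611328) C [ 0.61642213 -0.03948545  0.12935502] hinge [ 0.65843777 -0.05691344  0.06306059] edge [ 0.56876366 -0.01971684  0.19048417] hi [ 0.66357279 -0.05963165  0.06861019]
 orange [ 0.60619617 -0.03336771  0.18587728] 243
 bench z 0.0004696333497885009
 bench z 0.0018253992686720142
[[ 52 104  91]
 [ 53 105  90]
 [ 53 109  89]] [[ 0.65822027  0.00996792  0.10860439]
 [ 0.63776474 -0.06367552  0.09459357]
 [ 0.58743161 -0.11770411  0.12766712]]
side 1610 th 0.874 yaw -0.396 rms 0.0013932313865291882 rect ((11.928520202636719, -4.412239074707031), (160.20730590820312, 201.88494873046875), 89.91950988769531) C [ 0.61624283 -0.04303882  0.12843712] hinge [ 0.65792407 -0.06047477  0.06193402] edge [ 0.56906059 -0.02330172  0.18960005] hi [ 0.65858102 -0.07367973  0.0675862 ]
 orange [ 0.60158531 -0.04540209  0.18222519] 153
 bench z 0.00036665330456528016
 bench z 0.00021355748005460104
```

View pics/crop0.png

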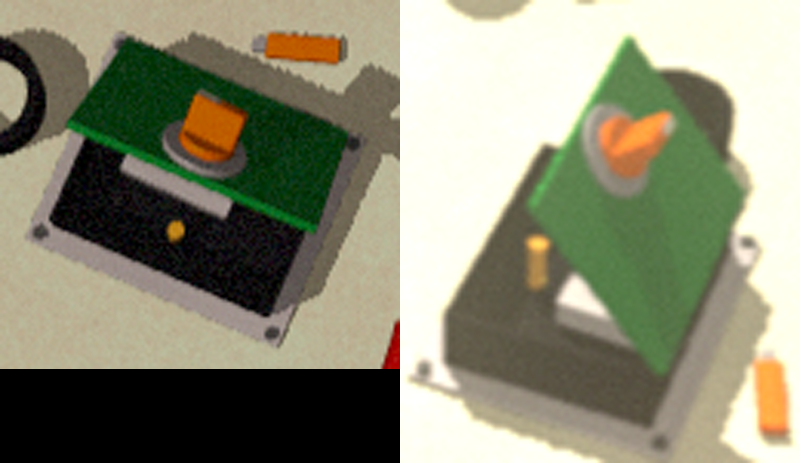

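The crop confirms the choice: the green lid carries the grey flange and orange bar, and the adapter is a separate part behind it. The two views agree: θ≈0.872, yaw≈-0.394, hinge ≈(0.658,-0.059,0.0625) against the expected z of 0.0605. Next I close the lid with shut fingers, beside the screw.

```bash
cat > hlp.py <<'E'
from cell import arm,fingers,planner,monitor,eyes,order
import numpy as np
from scipy.spatial.transform import Rotation as Ro
YAW=-0.3945; HG=np.array([.6582,-.0587,.0605])
h=np.array([np.cos(YAW),np.sin(YAW),0]); yb=np.array([-h[1],h[0],0]); Z=np.array([0,0,1.])
def down(phi):      # tool y at world angle phi, z down -> rotvec
    y=np.array([np.cos(phi),np.sin(phi),0]); return Ro.from_matrix(np.c_[np.cross(y,-Z),y,-Z]).as_rotvec()
def st(): 
    s=monitor.state(); print("t %.1f p %s F %s M %s w %.3f q7 %.2f"%(s["time_s"],s["eef_pos"].round(4),s["force"].round(1),s["moment"].round(2),s["width"],s["qpos"][6])); return s
E
python3 - <<'E'
from hlp import *
def tcp(th,v=.07,clear=0):  # contact edge s=.145, finger half 11 mm
    n=h*np.sin(th)+Z*np.cos(th)
    return HG-h*np.cos(th)*.145+Z*np.sin(th)*.145+n*(.008+clear)+h*.011*min(1,th/.3)+yb*v
phis=[YAW+np.pi/2,YAW-np.pi/2]
up=tcp(.87,clear=.03)+[0,0,.15]
q=[planner.inverse_kinematics(up,down(p)) for p in phis]; print(q)
i=min((k for k in(0,1) if q[k] is not None),key=lambda k:abs(q[k][6])); o=down(phis[i])
fingers.close()
p=monitor.state()["eef_pos"]; arm.movel([p[0],p[1],.38],feed=.2)
arm.move_pose(up,o); st()
arm.movel(tcp(.87,clear=.03),feed=.15); st()
for th in np.arange(.85,.02,-.1): arm.movel(tcp(th),feed=.08); 
s=st()
e=tcp(0); e[2]=.060
print("contact",arm.movel(e,feed=.02,contact_N=15)); st()
d=eyes.snapshot("side")
import cv2; cv2.imwrite("pics/side1.png",d["frame"][:,:,::-1])
E
```

```text
[array([ 0.44007481,  0.38981518, -0.78633976,  1.33829382,  0.27264287,
        1.52266909,  0.85553603]), array([ 0.33210477,  0.3580694 , -0.61861095,  1.3413349 ,  0.20510291,
        1.50574122, -2.2347176 ])]
t 4.7 p [0.6359 0.0249 0.3457] F [ 0.4 -0.2  0.1] M [0.01 0.01 0.01] w 0.003 q7 0.86
t 5.9 p [0.6366 0.0268 0.197 ] F [-0.  -0.7  0.2] M [-0.01  0.03  0.03] w -0.001 q7 0.81
t 9.1 p [0.5525 0.0608 0.075 ] F [ 0.4 -0.1  1.4] M [ 0.05 -0.02  0.03] w 0.000 q7 0.67
contact False
t 10.1 p [0.5514 0.0613 0.0599] F [ 0.8 -0.2 -0.2] M [-0.02  0.01  0.02] w 0.002 q7 0.65
```

View pics/side1.png

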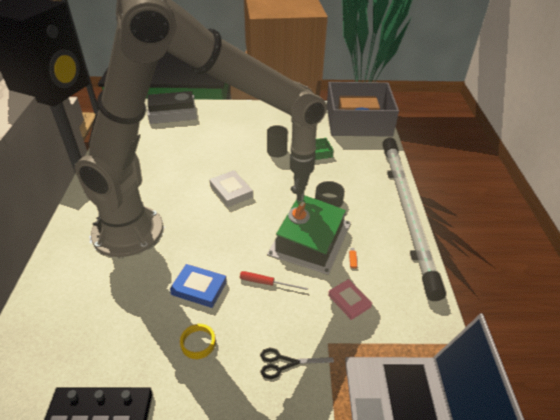

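The side view shows the lid nearly flat, with the fingers at about (300,200) near the left rear of the lid. But the TCP got to z=0.060 without contact. I'll measure the lid plane now, before moving.

```bash
python3 - <<'E'
from hlp import *
from meas import *
s=st(); big=[]
for n in("top","side"):
    d=eyes.snapshot(n); np.savez(f"pics/{n}1.npz",**d); X=cloud(d); m=masks(d)
    B=(X-HG); lx=-(B@h); ly=B@yb
    k=m["green"]&(lx>-.03)&(lx<.18)&(abs(ly)<.12)&(X[...,2]>.04); g=X[k]
    for _ in range(5):
        nrm=np.linalg.svd(g-g.mean(0),full_matrices=False)[2][2]; nrm*=np.sign(nrm[2]); e=(g-g.mean(0))@nrm; g=g[abs(e)<max(2*e.std(),.003)]
    print(n,len(g),"n",nrm,"th",np.arcsin(nrm@h),"z near edge",np.median(g[(-(g-HG)@h)>.13][:,2]),"z hinge",np.median(g[(-(g-HG)@h)<.04][:,2]),
      "lx",np.percentile(-(g-HG)@h,[.5,99.5]),"ly",np.percentile((g-HG)@yb,[.5,99.5]))
    v,u=np.where(k); r0,c0=max(v.min()-25,0),max(u.min()-20,0)
    im=d["frame"][r0:v.max()+25,c0:u.max()+20,::-1]; big.append(cv2.resize(cv2.convertScaleAbs(im,alpha=1.4),(400,int(400*im.shape[0]/im.shape[1])),interpolation=cv2.INTER_CUBIC))
H=max(b.shape[0] for b in big); cv2.imwrite("pics/crop1.png",np.hstack([cv2.copyMakeBorder(b,0,H-b.shape[0],0,0,cv2.BORDER_CONSTANT) for b in big]))
E
```

```text
t 10.1 p [0.5514 0.0613 0.06  ] F [0.5 0.3 1. ] M [ 0.06  0.06 -0.01] w 0.003 q7 0.65
top 2722 n [ 0.09652477 -0.04000315  0.99452638] th 0.10467673025240559 z near edge 0.08423476449520566 z hinge 0.07132292417929574 lx [-4.51856591e-05  1.54839724e-01] ly [-0.09728066  0.09758793]
side 1856 n [ 0.09894425 -0.0419665   0.99420765] th 0.10768189135668484 z near edge 0.08419275338629617 z hinge 0.070857474875644 lx [-0.00130315  0.15492254] ly [-0.10096441  0.09882063]
```

View pics/crop1.png

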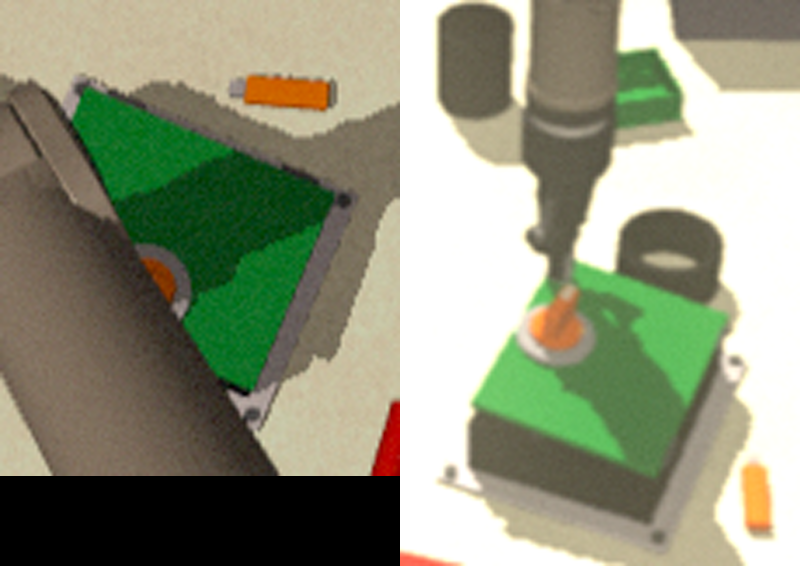

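The crops show the lid still about 0.105 rad open, with its edge at z≈0.084, and the fingertip near the far free corner at side crop (560,270). I'll compare the finger's position in the depth cloud with the reported TCP.

```bash
python3 - <<'E'
from hlp import *
from meas import *
s=st(); print(Ro.from_rotvec(s["orientation"]).as_matrix().round(3))
for n in("side","top"):
    d=dict(np.load(f"pics/{n}1.npz")); X=cloud(d); m=masks(d)
    B=X-s["eef_pos"]; lx=B@h; ly=B@yb; ok=(d["depth"]>0)&~m["green"]&~m["orange"]
    for z0 in np.arange(.065,.2,.012):
        k=ok&(abs(lx)<.06)&(abs(ly)<.06)&(X[...,2]>z0)&(X[...,2]<z0+.012)
        if k.sum(): print(n,"z %.3f"%z0,k.sum(),"h",np.percentile(lx[k],[5,50,95]).round(3),"y",np.percentile(ly[k],[5,50,95]).round(3))
E
```

```text
t 10.2 p [0.5514 0.0614 0.06  ] F [-0.7  0.6  0.7] M [-0.02  0.05 -0.05] w 0.001 q7 0.65
[[-0.923  0.385  0.   ]
 [ 0.385  0.923 -0.   ]
 [-0.    -0.    -1.   ]]
side z 0.077 40 h [-0.006  0.026  0.049] y [-0.057 -0.033  0.031]
side z 0.089 27 h [-0.003  0.009  0.041] y [-0.059 -0.048 -0.007]
side z 0.101 26 h [-0.005  0.006  0.028] y [-0.043 -0.012  0.002]
side z 0.113 17 h [-0.001  0.014  0.036] y [-0.058 -0.016  0.004]
side z 0.125 17 h [0.001 0.014 0.03 ] y [-0.056 -0.017  0.012]
side z 0.137 24 h [-0.004  0.013  0.016] y [-0.043 -0.022  0.03 ]
side z 0.149 34 h [-0.006  0.013  0.018] y [-0.049 -0.016  0.038]
side z 0.161 31 h [-0.012  0.013  0.019] y [-0.058 -0.022  0.013]
side z 0.173 54 h [-0.003  0.011  0.021] y [-0.059 -0.04   0.007]
side z 0.185 56 h [-0.015  0.009  0.021] y [-0.047 -0.034 -0.   ]
side z 0.197 29 h [-0.006  0.005  0.013] y [-0.043 -0.039 -0.031]
top z 0.077 14 h [0.044 0.049 0.053] y [-0.059 -0.056 -0.051]
top z 0.089 1 h [0.041 0.041 0.041] y [-0.059 -0.059 -0.059]
```

The tool is vertical, and the visible finger points sit over the lid at the TCP's x and y, so the tip is pressing on the lid about 24 mm above the reported TCP height. I'll keep pressing under a force guard and then measure the tip offset in free air.

```bash
cat >> meas.py <<'E'
def lid(X,m,HG,h,yb):
    B=X-HG; k=m["green"]&(-(B@h)>-.03)&(-(B@h)<.18)&(abs(B@yb)<.12)&(X[...,2]>.04); g=X[k]
    for _ in range(5):
        n=np.linalg.svd(g-g.mean(0),full_matrices=False)[2][2]; n*=np.sign(n[2]); e=(g-g.mean(0))@n; g=g[abs(e)<max(2*e.std(),.003)]
    l=-(g-HG)@h; return np.arcsin(n@h),np.median(g[l>.13][:,2]),np.median(g[l<.04][:,2])
E
python3 - <<'E'
from hlp import *
from meas import *
p=st()["eef_pos"]
print("contact",arm.movel([p[0],p[1],.03],feed=.02,contact_N=15)); p=st()["eef_pos"]
d=eyes.snapshot("side"); print(lid(cloud(d),masks(d),HG,h,yb))
arm.movel([p[0],p[1],.16],feed=.15); s=st()
d=eyes.snapshot("side"); X=cloud(d); m=masks(d); print(lid(X,m,HG,h,yb))
# finger tip in the side picture
K,R,t=d["K"],d["R"],d["t"]; c=K@(R@s["eef_pos"]+t); u,v=c[:2]/c[2]; print("tcp px",u,v)
u,v=int(u),int(v); im=d["frame"][v-80:v+60,u-80:u+80,::-1].copy(); im=cv2.resize(cv2.convertScaleAbs(im,alpha=1.4),None,fx=4,fy=4,interpolation=cv2.INTER_CUBIC)
cv2.drawMarker(im,(320,320),(255,0,255),cv2.MARKER_CROSS,16,1); cv2.imwrite("pics/tip.png",im)
E
```

```text
t 10.2 p [0.5514 0.0614 0.06  ] F [-0.7  0.6  0.7] M [-0.02  0.05 -0.05] w 0.001 q7 0.65
contact True
t 11.1 p [0.5512 0.0617 0.0433] F [-0.9  0.2  6.7] M [-0.08  0.37  0.01] w 0.002 q7 0.63
(np.float64(0.0018869323500762367), np.float64(0.06896773418636361), np.float64(0.06869630710792031))
t 12.1 p [0.5504 0.0613 0.159 ] F [ 0.1  0.1 -0. ] M [ 0.03 -0.03 -0.04] w 0.002 q7 0.74
(np.float64(-0.00031884839353131994), np.float64(0.06871885148436707), np.float64(0.06867667800738794))
tcp px 300.20877479425064 181.47545394409377
```

View pics/tip.png

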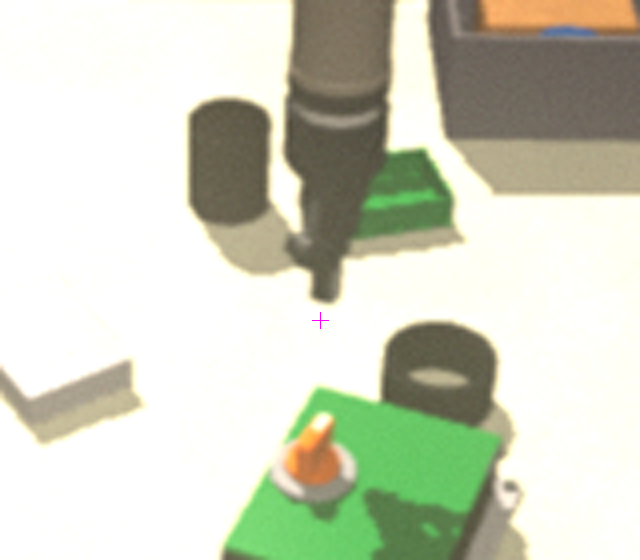

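The lid is now shut: the plane fit gives θ≈0.000 and z=0.0687, where 0.0685 is expected. Contact stopped at a reported z of 0.0433, and in the picture the tip, at about (325,298), lies above the marked TCP (320,320). So I'll treat the real fingertip as about 25 mm short of the reported TCP. Next I move aside and measure the screw.

```bash
python3 - <<'E'
from hlp import *
from meas import *
s=st(); R0=s["orientation"]; p=s["eef_pos"]
fingers.let_go()
arm.movel([p[0]-.02,p[1]+.17,.30],feed=.25); st()
for n in("top","side"):
    d=eyes.snapshot(n); np.savez(f"pics/{n}2.npz",**d); X=cloud(d); m=masks(d); print(n,lid(X,m,HG,h,yb))
    S=HG-.125*h; B=X-S; near=(np.hypot(B[...,0],B[...,1])<.04)
    hsv=cv2.cvtColor(d["frame"],cv2.COLOR_RGB2HSV)
    kb=near&(X[...,2]>.098)&(d["depth"]>0)
    if n=="top":
        im=d["frame"]; v,u=np.where(near); cv2.imwrite("pics/scr.png",cv2.resize(cv2.convertScaleAbs(im[v.min()-8:v.max()+8,u.min()-8:u.max()+8,::-1],alpha=1.3),(500,500),interpolation=cv2.INTER_CUBIC))
        q=X[kb&(X[...,2]>.106)]; print(" z",np.percentile(q[:,2],[5,50,95]),len(q))
        # rays onto the bar's top plane
        vv,uu=np.where(kb&(X[...,2]>.106)); ray=np.c_[(uu-d["K"][0,2])/d["K"][0,0],(vv-d["K"][1,2])/d["K"][1,1],np.ones(len(uu))]@d["R"]; c=-d["R"].T@d["t"]
        q=c+ray*((.1125-c[2])/ray[:,2])[:,None]
    else: q=X[kb]
    r=cv2.minAreaRect((q[:,:2]*1000).astype(np.float32)); V=np.linalg.svd(q[:,:2]-q[:,:2].mean(0),full_matrices=False)[2][0]
    a=np.arctan2(V[1],V[0]); bx=cv2.boxPoints(r); e=max((bx[1]-bx[0],bx[2]-bx[1]),key=np.linalg.norm)
    print(" rect",r,"mean",q.mean(0),"PCA ang",a,"rect ang",np.arctan2(e[1],e[0]),"screw(mod pi)",(YAW-a)%np.pi,(YAW-np.arctan2(e[1],e[0]))%np.pi,"axis expected",S)
    w=kb&(hsv[...,1]<90)&(hsv[...,2]>110); print(" white",w.sum(),X[w].mean(0) if w.any() else None)
E
```

```text
t 12.2 p [0.5503 0.0614 0.1587] F [1.  0.1 0.5] M [ 0.    0.01 -0.06] w -0.002 q7 0.74
t 14.0 p [0.5303 0.2295 0.2988] F [-0.4 -1.1 -0.2] M [-0.02 -0.01  0.04] w 1.002 q7 0.49
top (np.float64(-0.001186280392786968), np.float64(0.06886685865504479), np.float64(0.06901989685898356))
 z [0.10883324 0.1125216  0.11580853] 98
 rect ((543.9287719726562, -9.097127914428711), (41.30805969238281, 13.811331748962402), 62.132720947265625) mean [ 0.54389447 -0.00927498  0.1125    ] PCA ang 1.0957686942995588 rect ang 1.0844195 screw(mod pi) 1.6513239592902342 1.6626732 axis expected [ 0.54280139 -0.01065667  0.0605    ]
 white 21 [0.54961052 0.00086551 0.11332619]
side (np.float64(0.002206921929331098), np.float64(0.06894789186239729), np.float64(0.06877234309404351))
 rect ((545.1967163085938, -12.124126434326172), (46.060298919677734, 14.538405418395996), 61.94608688354492) mean [ 0.54438302 -0.01600676  0.10914   ] PCA ang -2.105928036226252 rect ang 1.0811636 screw(mod pi) 1.7114280362262517 1.6659291 axis expected [ 0.54280139 -0.01065667  0.0605    ]
 white 9 [0.54968255 0.00170878 0.11216967]
```

View pics/scr.png

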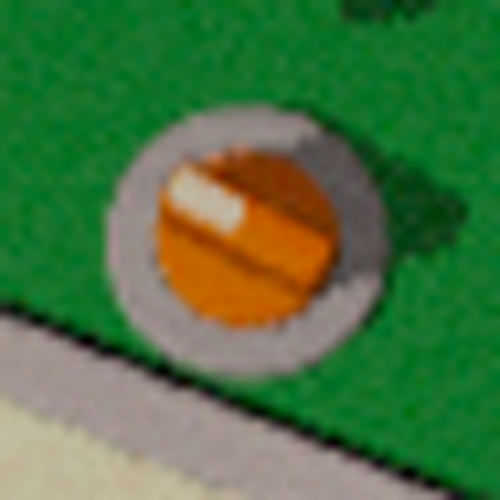

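The lid is closed. The white mark is at about (205,200) and the bar runs down to (330,265), so φ≈1.66, with the mark on the +y side as expected for that angle. The axis is at (0.5435,-0.010), against an expected (0.5428,-0.0107). I'll hover with the fingers across the flats and check with the wrist camera.

```bash
cat >> hlp.py <<'E'
AX=np.array([.5433,-.0100]); PH0=1.083+np.pi/2   # tool y at the start grip
def P(z): return np.array([AX[0],AX[1],z])
E
python3 - <<'E'
from hlp import *
import cv2
for k in (0,-.8,-1.6,-2.45): 
    q=planner.inverse_kinematics(P(.0615),down(PH0+k)); print(k,None if q is None else q.round(2))
arm.move_pose(P(.22),down(PH0)); st()
arm.movel(P(.135),feed=.15); s=st()
d=eyes.snapshot("wrist"); im=d["frame"][:,:,::-1].copy(); K=d["K"]; T=np.linalg.inv(d["hand_eye"]); print(K,d["hand_eye"].round(3))
Rt=Ro.from_rotvec(s["orientation"]).as_matrix()
def px(X):
    c=T[:3,:3]@(Rt.T@(X-s["eef_pos"]))+T[:3,3]; r=np.hypot(c[0],c[1]); th=np.arctan2(r,c[2]); return K[0,0]*th*c[0]/r+K[0,2],K[1,1]*th*c[1]/r+K[1,2]
b=np.array([np.cos(1.083),np.sin(1.083),0])
for X,col in((P(.1125),(255,0,255)),(P(.1125)+.021*b,(255,255,0)),(P(.1125)-.021*b,(255,255,0)),(s["eef_pos"],(0,0,255)),(s["eef_pos"]+[0,0,.025],(255,255,255))):
    u=px(X); print(u); cv2.drawMarker(im,tuple(int(round(x)) for x in u),col,cv2.MARKER_CROSS,9,1)
cv2.imwrite("pics/wrist0.png",cv2.convertScaleAbs(im,alpha=1.3))
E
```

```text
0 [ 0.68  0.52 -0.95  1.92  0.52  0.96  2.14]
-0.8 [ 0.59  0.48 -0.82  1.92  0.44  0.93  1.41]
-1.6 [ 0.52  0.45 -0.72  1.92  0.37  0.91  0.66]
-2.45 [ 0.43  0.42 -0.6   1.93  0.3   0.89 -0.13]
t 15.7 p [ 0.5434 -0.0096  0.2201] F [-0.6  0.6  0.4] M [-0.03  0.04  0.02] w 1.001 q7 2.32
t 16.4 p [ 0.544  -0.0095  0.1357] F [0.2 0.2 0.3] M [ 0.04 -0.04 -0.  ] w 0.996 q7 2.24
[[325.1922621    0.         281.72670843]
 [  0.         325.1922621  205.30164148]
 [  0.           0.           1.        ]] [[-0.    -0.954 -0.299  0.076]
 [ 1.    -0.     0.001  0.   ]
 [-0.001 -0.299  0.954 -0.169]
 [ 0.     0.     0.     1.   ]]
(np.float64(281.2358789721315), np.float64(227.93528254409068))
(np.float64(281.24173684924506), np.float64(257.5517679515135))
(np.float64(281.23262956239716), np.float64(196.04325983391487))
(np.float64(280.4993561007921), np.float64(244.07491705346115))
(np.float64(280.33812908759853), np.float64(264.6336070748216))
```

View pics/wrist0.png

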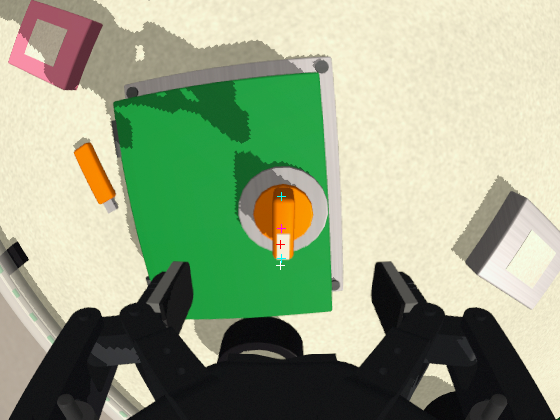

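The wrist view has the bar at u≈283 (v 190–262) and the pads at u≈180 and 380, so they straddle it evenly to within about 1 mm and are parallel to the flats. Now I descend under guard and grip.

```bash
sed -i 's/AX=np.array.*; PH0/AX=np.array([.5427,-.0097]); PH0/' hlp.py
python3 - <<'E'
from hlp import *
import cv2
print("contact",arm.movel(P(.0615),feed=.06,orientation=down(PH0),contact_N=8)); st()
fingers.close(); s=st()
d=eyes.snapshot("wrist"); cv2.imwrite("pics/wrist1.png",cv2.convertScaleAbs(d["frame"][:,:,::-1],alpha=1.3)[150:,100:460])
E
```

```text
contact False
t 17.8 p [ 0.5431 -0.0097  0.0619] F [-0.2 -0.2  0. ] M [ 0.04  0.01 -0.01] w 0.998 q7 2.16
t 18.5 p [ 0.5431 -0.0099  0.0617] F [ 0.6 -0.1  2. ] M [-0.11  0.02 -0.08] w 0.150 q7 2.16
```

View pics/wrist1.png

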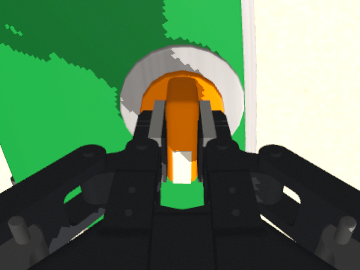

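The grip is good: width 0.150 (about 13–14 mm) with the bar between both pads and the white mark at (182,165). Now I turn clockwise in small steps and watch the moment.

```bash
cat >> hlp.py <<'E'
def yaw(s): return np.arctan2(*Ro.from_rotvec(s["orientation"]).as_matrix()[[1,0],1])
def turned(s): return (PH0-yaw(s)+1)%(2*np.pi)-1     # clockwise
def step(c,quiet=False):
    arm.move_pose(P(.0615),down(PH0-c)); s=monitor.state()
    if not quiet: print("cmd %.3f act %.3f t %.1f F %s M %s w %.3f"%(c,turned(s),s["time_s"],s["force"].round(1),s["moment"].round(2),s["width"]))
    return s
E
python3 - <<'E'
from hlp import *
c=0
while c<2.1:
    c+=.15; s=step(c)
    if abs(s["moment"][2])>.5 or np.linalg.norm(s["force"])>20: print("STOP"); break
E
```

```text
cmd 0.150 act 0.147 t 18.8 F [ 0.7 -1.3  3.7] M [-0.16  0.08 -0.09] w 0.153
cmd 0.300 act 0.295 t 19.1 F [-1.1 -0.4  4.2] M [-0.14  0.15 -0.11] w 0.155
cmd 0.450 act 0.444 t 19.3 F [-0.9  0.1  5.5] M [-0.02  0.25 -0.08] w 0.150
cmd 0.600 act 0.593 t 19.6 F [-1.5 -0.   5.6] M [ 0.07  0.36 -0.08] w 0.155
cmd 0.750 act 0.742 t 19.8 F [-1.3  0.3  6.2] M [ 0.09  0.42 -0.1 ] w 0.153
cmd 0.900 act 0.891 t 20.1 F [-2.  -0.2  5.8] M [ 0.2   0.4  -0.03] w 0.149
cmd 1.050 act 1.041 t 20.3 F [-2.8  0.5  6.7] M [ 0.21  0.44 -0.05] w 0.155
cmd 1.200 act 1.191 t 20.6 F [-1.8  0.8  6.7] M [ 0.27  0.51 -0.04] w 0.153
cmd 1.350 act 1.340 t 20.9 F [-1.7  0.7  6.8] M [ 0.3   0.44 -0.01] w 0.150
cmd 1.500 act 1.490 t 21.1 F [-1.7  1.8  5.6] M [ 0.38  0.41 -0.05] w 0.151
cmd 1.650 act 1.640 t 21.4 F [-1.9  2.6  6.6] M [ 0.37  0.36 -0.09] w 0.154
cmd 1.800 act 1.790 t 21.6 F [-1.9  1.9  5.3] M [ 0.41  0.33 -0.05] w 0.149
cmd 1.950 act 1.939 t 21.9 F [-1.9  1.6  6.3] M [ 0.58  0.27 -0.06] w 0.150
cmd 2.100 act 2.088 t 22.1 F [-0.8  3.   5.9] M [ 0.68  0.21 -0.03] w 0.149
cmd 2.250 act 2.238 t 22.4 F [-0.3  3.2  4.8] M [ 0.79  0.09 -0.01] w 0.151
```

```bash
python3 - <<'E'
from hlp import *
c=2.25
while c<2.75:
    c+=.03; s=step(c)
    if abs(s["moment"][2])>.6 or np.hypot(*s["force"][:2])>20: print("STOP"); break
E
```

```text
cmd 2.280 act 2.267 t 22.7 F [-0.7  3.4  5.1] M [ 0.76  0.11 -0.05] w 0.150
cmd 2.310 act 2.297 t 22.9 F [0.2 4.2 4.9] M [ 0.78  0.07 -0.03] w 0.157
cmd 2.340 act 2.327 t 23.2 F [-0.4  4.3  5. ] M [ 0.75  0.09 -0.08] w 0.152
cmd 2.370 act 2.354 t 23.4 F [-0.5  2.9  4.7] M [0.74 0.09 0.53] w 0.150
cmd 2.400 act 2.381 t 23.7 F [-0.6  3.6  6.2] M [0.65 0.1  1.25] w 0.150
STOP
```

The screw seated at a turned angle of about 2.332, where 2.34 was predicted from the picture, and the moment rose to 1.25 N m. Now I back off, first checking on the unload for slip.

```bash
python3 - <<'E'
from hlp import *
for c in (2.37,2.345,2.32,2.29): step(c)
for c in np.linspace(2.15,.80,10): step(c,True)
s=step(.774); arm.sleep(.3); s=monitor.state(); print(turned(s),s["moment"],s["force"])
E
```

```text
cmd 2.370 act 2.354 t 23.9 F [0.4 3.  5.2] M [0.72 0.01 0.59] w 0.151
cmd 2.345 act 2.333 t 24.2 F [0.4 4.1 6.2] M [0.81 0.07 0.08] w 0.158
cmd 2.320 act 2.308 t 24.4 F [-1.2  4.1  5.4] M [0.84 0.09 0.04] w 0.155
cmd 2.290 act 2.278 t 24.7 F [-1.   3.   4.3] M [0.83 0.05 0.05] w 0.151
cmd 0.774 act 0.763 t 27.5 F [-1.9  1.3  6.7] M [0.41 0.41 0.05] w 0.155
0.7626708901480475 [0.43019179 0.42716598 0.02982321] [-1.33806997  2.5318404   7.16144715]
```

```bash
python3 - <<'E'
from hlp import *
from meas import *
st()
d=eyes.snapshot("side"); X=cloud(d); print("lid",lid(X,masks(d),HG,h,yb))
w=eyes.snapshot("wrist"); a=cv2.convertScaleAbs(w["frame"][:,:,::-1],alpha=1.3)[150:,100:460]
b=cv2.resize(cv2.convertScaleAbs(d["frame"][140:275,250:370,::-1],alpha=1.2),(240,270),interpolation=cv2.INTER_CUBIC)
cv2.imwrite("pics/fin.png",np.hstack([a,b]))
E
```

```text
t 27.8 p [ 0.5426 -0.0093  0.0616] F [-1.3  2.5  7.2] M [0.43 0.43 0.03] w 0.149 q7 1.49
lid (np.float64(-0.0021967508577087984), np.float64(0.0687183754451188), np.float64(0.0687613792937254))
```

View pics/fin.png

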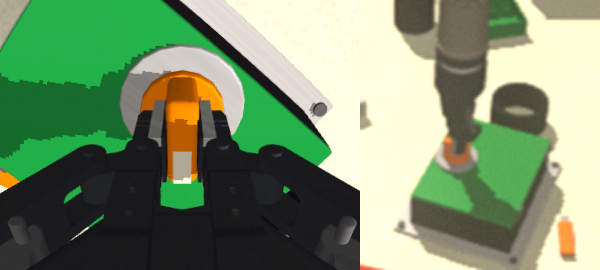

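The bar sits between the pads exactly as at the first grip, with the white mark at (182,165), so it turned with the tool. The lid is flat and nothing else has moved. I'm handing in with the grip held.

```bash
python3 -c "
from cell import order
print(order.job_done())"
```

```text
the job is handed in; nothing more can be done
None
```

I shut the lid, turned the thumbscrew clockwise until it seated, backed it off a quarter turn, and handed the job in with the fingers still gripping it, at about 28 s of the 72 s allowed.

- **Lid:** the last depth check gave an opening angle of about -0.002 rad and the top face at 68.7 mm, against 68.5 mm given.
- **Screw:** it seated after 2.332 rad of turning; I had predicted 2.34 from the picture. The moment then rose to 1.25 N m. The readings repeated on the way back, so the fingers did not slip. I stopped at 0.763 rad against a target of 0.761, which is 1.569 rad back from the seat.
- **Grip:** width 0.149, and the bar and its white mark sit between the pads as they did at the first grip. A residual 7 N upward push on the tool remained.
- **Disagreement:** with the fingers shut, the real fingertip proved to be about 25 mm short of the reported TCP, although the description puts the TCP at the very end of the fingers. My first push therefore left the lid about 0.1 rad open. I found that from the depth images, finished the push under a force guard, and used the measured offset for the grip height.
- **Other things on the bench:** I kept clear of them, and none looked moved in the final crops. I did not measure them again, and the crops do not show all of them.

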